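# Line up battery cells by length

## Robot

A 6-joint arm with a two-finger parallel gripper is mounted at the origin on the work surface. World frame = base frame: x ahead of the robot, y to its left, z up, the work surface at z = 0. Lengths are in m, angles in rad, forces in N, time in s.
With the tool pointing down it reaches from about 0.4 to 0.825 m from the base axis. Payload 7 kg.
Tool frame: the origin (TCP) lies between the finger pads; the fingertips stand 11 mm ahead of it and the grasp point (between the pads) lies 8 mm behind it; x points along the fingers, z is the direction in which the jaws open and shut, and the axes are right-handed (so a half turn about x gives the same grasp; the last joint's range is limited). The gripper opens to 88 mm and grips with 3 to 60 N. Pads are 19 mm wide; open, the fingers measure 130 mm over their backs; the gripper's body (78 mm by 193 mm) begins 47 mm behind the grasp point.
Start: joints at [1.582, 0.359, 0.012, 0, -1.224, -0.288], TCP at [0.184, 0.649, 0.238] pointing down, gripper open.
Joint ranges: [-3.07, 3.07], [-1.43, 2.12], [-1.02, 1.25], [-3.03, 1.67], [-3.05, -0], [-3.03, 3.03]. Speed limits (rad/s): [2.39, 2.39, 3.01, 3.14, 3.14, 3.14].

## Interface

Orientations are given as [roll, pitch, yaw] about the fixed x, y, z axes, in that order (R = Rz(yaw) Ry(pitch) Rx(roll)).
In Python, from station import arm gives the robot as it stands.
- The arm moves only by the tool jog_arm, never from a script. Its argument "motion" is a list of rows, each an object of numbers: "dx", "dy", "dz": the shift along the tool's x, y, z in m; "twist": the turn about the tool's x in degrees. In form: [{"dx": .., "dy": .., "dz": .., "twist": ..}, ...]. A call has 1 to 20 rows; each row is the pose to reach, as a shift and turn from the pose commanded when the call began, along the tool's axes at that moment; what a row does not reach only later rows make up. A row lasts 1/12 s, in which the tool goes at most 41.7 mm and 7.16 degrees, less where a joint would pass 70% of its speed; a pose out of reach is approached as far as the arm can. A call with a gripper value outside its range is refused whole. "gripper" is the finger opening in m, from 0 to 0.0876, set as the call begins (left out, the last holds). The fingers move at their own pace and stop on an object; "newtons" is the grip in N (left out, the last holds). Time passes only in rows, so rows that repeat a pose let the fingers close. It gives the time, the measured TCP pose, the force and the opening at its end, in the units of the state.
- arm.get_state(): the state, without advancing time (a new reading comes with each control period).
- arm.grab_frame(name): name is "side" or "top" or "wrist"; returns the picture (400x640x3 uint8, red, green, blue); there is no depth.
- arm.camera_model(name): a dict with "camera_matrix" (3x3 intrinsics, pixels), "k1" (the pictures are not rectified: a ray, as slopes to the right and down, at radius r is drawn at 1 + k1 r^2 times it, then the intrinsics apply), "eye" and "attitude" of the camera in the world. Camera axes: x right, y down, z forward; pixel columns grow to the right and rows downward; lengths in m; the calibration is good to about 2 mm. A picture is of the moment at which its call begins: read the wrist's pose just before it. camera_model takes no time and is no camera call; for the wrist camera it gives the pose at the moment of the call.
- arm.job_done(): hands the job in, once; it reports no verdict.
The state is a dict: "t": time; "q": joint angles; "qd": joint speeds; "joint_efforts": joint torques, N m; "eef_pos": TCP position; "ee_rot": TCP orientation; "force": force on the tool from outside, world axes, zero at the start; "moment": the same for the moment, N m; "width": finger opening in m.
Only numpy, scipy, OpenCV 4.12 (cv2) and the standard library are available. Lean on these libraries where they do the work, as an engineer would, in place of code of your own. Each camera call takes 0.05 s, during which the arm holds its last target.

## Task

Stand the four loose battery cells upright, button end up, on the four bare metal discs of the fibre strip, one cell centred on each disc, in order of height: the tallest on the disc beside the red terminal block and so on down to the shortest beside the black one. Leave the finished red battery pack where it is.

Things in the scene. Friction and masses are not known exactly. Their poses are not given: they have to be found in the camera images.
- cell_yellow: loose battery cell, a solid upright cylinder 22 mm in diameter and 34 mm tall in all, yellow sleeve, with a small metal button 2 mm high on top; the shortest cell. Starts standing on the bench, button up. Origin: centre of its underside; z along the cell, up.
- cell_green: loose battery cell, a solid upright cylinder 26 mm in diameter and 50 mm tall in all, green sleeve, with a small metal button 2 mm high on top; the second shortest cell. Starts standing on the bench, button up. Origin: centre of its underside; z along the cell, up.
- cell_blue: loose battery cell, a solid upright cylinder 21 mm in diameter and 70 mm tall in all, blue sleeve, with a small metal button 2 mm high on top; the second tallest cell. Starts standing on the bench, button up. Origin: centre of its underside; z along the cell, up.
- cell_purple: loose battery cell, a solid upright cylinder 26 mm in diameter and 100 mm tall in all, purple sleeve, with a small metal button 2 mm high on top; the tallest cell. Starts standing on the bench, button up. Origin: centre of its underside; z along the cell, up.
- disc1: bare metal disc, fixed, 48 mm in diameter, 3 mm thick, lying on the red-brown fibre strip (strip 70 x 360 mm, 4 mm thick, fixed to the bench), so its flat top is 7 mm above the bench. Number 1 in the straight row of four discs, 65 mm from centre to centre (an end disc). Origin: centre of its underside; y along the row from disc1 towards disc4, z up. Which end of the row has the red block varies.
- disc2: bare metal disc, fixed, 48 mm in diameter, 3 mm thick, lying on the red-brown fibre strip (strip 70 x 360 mm, 4 mm thick, fixed to the bench), so its flat top is 7 mm above the bench. Number 2 in the straight row of four discs, 65 mm from centre to centre (a middle disc). Origin: centre of its underside; y along the row from disc1 towards disc4, z up. Which end of the row has the red block varies.
- disc3: bare metal disc, fixed, 48 mm in diameter, 3 mm thick, lying on the red-brown fibre strip (strip 70 x 360 mm, 4 mm thick, fixed to the bench), so its flat top is 7 mm above the bench. Number 3 in the straight row of four discs, 65 mm from centre to centre (a middle disc). Origin: centre of its underside; y along the row from disc1 towards disc4, z up. Which end of the row has the red block varies.
- disc4: bare metal disc, fixed, 48 mm in diameter, 3 mm thick, lying on the red-brown fibre strip (strip 70 x 360 mm, 4 mm thick, fixed to the bench), so its flat top is 7 mm above the bench. Number 4 in the straight row of four discs, 65 mm from centre to centre (an end disc). Origin: centre of its underside; y along the row from disc1 towards disc4, z up. Which end of the row has the red block varies.
- red_block: red terminal block, fixed at one end of the fibre strip, about 60 mm beyond the centre of the end disc: 30 x 30 mm, 20 mm tall, with a brass-tipped post to 31 mm above its underside (35 mm above the bench). A like block in black stands at the other end. Origin: centre of its underside.
- pack: finished battery pack, a bystander: four red cells side by side with a pale band and metal links on top, 21 x 80 mm, 66 mm tall, loose, standing upright behind the strip. Origin: centre of its underside; y along its length.

How it is judged:
At the end, for the whole second after the job is handed in: Counted from the red block, the discs carry the purple, blue, green and yellow cell (tallest to shortest), each within 12 mm of its disc's centre, resting on the disc, upright within about 7 degrees, button up, released and at rest (((horizontal distance between red_block and disc1 below 0.1 m and horizontal distance between cell_purple and disc1 below 0.012 m and z of cell_purple in the frame of disc1 below 0.008 m and horizontal distance between cell_blue and disc2 below 0.012 m and z of cell_blue in the frame of disc2 below 0.008 m and horizontal distance between cell_green and disc3 below 0.012 m and z of cell_green in the frame of disc3 below 0.008 m and horizontal distance between cell_yellow and disc4 below 0.012 m and z of cell_yellow in the frame of disc4 below 0.008 m) or (horizontal distance between red_block and disc4 below 0.1 m and horizontal distance between cell_purple and disc4 below 0.012 m and z of cell_purple in the frame of disc4 below 0.008 m and horizontal distance between cell_blue and disc3 below 0.012 m and z of cell_blue in the frame of disc3 below 0.008 m and horizontal distance between cell_green and disc2 below 0.012 m and z of cell_green in the frame of disc2 below 0.008 m and horizontal distance between cell_yellow and disc1 below 0.012 m and z of cell_yellow in the frame of disc1 below 0.008 m)) and angle between each of cell_yellow, cell_green, cell_blue, cell_purple's own z axis and vertical below 0.12 rad and linear speed of each of cell_yellow, cell_green, cell_blue, cell_purple below 0.02 m/s and angular speed of each of cell_yellow, cell_green, cell_blue, cell_purple below 0.2 rad/s); the robot touches nothing.
It fails at once if the finished red pack is pushed more than 20 mm or tipped over (distance of pack from where it was at the start of the episode above 0.02 m or angle between pack's own z axis and vertical above 0.5 rad).
It also fails if it takes over 112 s, if anything falls off the work surface, if the arm or the gripper's body presses on something with over 40 N, if the wrist force passes 120 N, or if a joint passes its speed limit or range.

## Working session

There is one attempt and no reset: what is moved stays moved. The work goes in short steps, Python scripts to look and compute and a tool call to move; the robot and the scene stay as the last step left them, time stands still between calls to the robot, and variables do not carry over. Pictures are saved under pics/ and viewed, and the job is handed in when it is done.

Besides the shell and the picture viewer there is one more tool, called after "Request:" by a JSON object that holds its "fn" and its "kwargs". jog_arm: Moves the arm, as the interface text tells. Its arguments: {"type":"object","properties":{"motion":{"type":"array"},"gripper":{"type":"number"},"newtons":{"type":"number"}},"required":["motion"]}

```bash
mkdir -p pics
cat > h.py <<'E'
import numpy as np, cv2
from station import arm
def save(name,fn):
    im=arm.grab_frame(name); cv2.imwrite('pics/'+fn,im[:,:,::-1]); return im
def ray(m,u,v):
    K=np.array(m['camera_matrix']); k1=m['k1']
    d=np.array([(u-K[0,2])/K[0,0],(v-K[1,2])/K[1,1]])
    s=d.copy()
    for _ in range(30): s=d/(1+k1*(s@s))
    return np.array([s[0],s[1],1.0])
E
python3 - <<'E'
from h import *
print(arm.get_state())
for n in ['top','side','wrist']:
    print(n,arm.camera_model(n)); save(n,n+'0.png')
E
```

```text
{'t': 0.0, 'q': array([ 1.58208902e+00,  3.59386999e-01,  1.10638415e-02, -3.97278207e-04,
       -1.22411116e+00, -2.88101544e-01]), 'qd': array([ 1.33896262e-03,  1.98767207e-03, -1.05201477e-03, -1.07652124e-03,
        1.32478730e-05,  4.00845621e-04]), 'joint_efforts': array([-4.73323835e-04, -5.82711017e+01,  2.93048537e+01,  6.99741796e+00,
        7.01118741e-03, -1.57665850e-04]), 'eef_pos': array([0.18434762, 0.64883804, 0.23661628]), 'ee_rot': array([ 0.06396144,  1.56911628, -1.78377903]), 'force': array([-0.29210249, -0.67224554, -0.1605849 ]), 'moment': array([ 0.02009986, -0.01886923, -0.0253893 ]), 'width': 0.08803450556094829}
top {'camera_matrix': array([[492.67047106,   0.        , 315.27180996],
       [  0.        , 492.67047106, 203.56569862],
       [  0.        ,   0.        ,   1.        ]]), 'k1': -0.07332936765833889, 'eye': array([ 0.47356366, -0.00668076,  1.07719881]), 'attitude': array([-3.03515416e+00,  7.92208065e-04, -1.59730516e+00])}
side {'camera_matrix': array([[502.26413281,   0.        , 316.57911984],
       [  0.        , 502.26413281, 198.15333865],
       [  0.        ,   0.        ,   1.        ]]), 'k1': -0.10434254166926772, 'eye': array([0.10611874, 0.62258431, 0.75948431]), 'attitude': array([-2.29391456, -0.00393703, -2.46918552])}
wrist {'camera_matrix': array([[339.28904813,   0.        , 325.25848095],
       [  0.        , 339.28904813, 197.87531607],
       [  0.        ,   0.        ,   1.        ]]), 'k1': -0.07398792479297181, 'eye': array([0.24987568, 0.62998206, 0.38595226]), 'attitude': array([ 2.88473789e+00, -1.40384055e-03, -1.84869246e+00])}
```

View pics/top0.png

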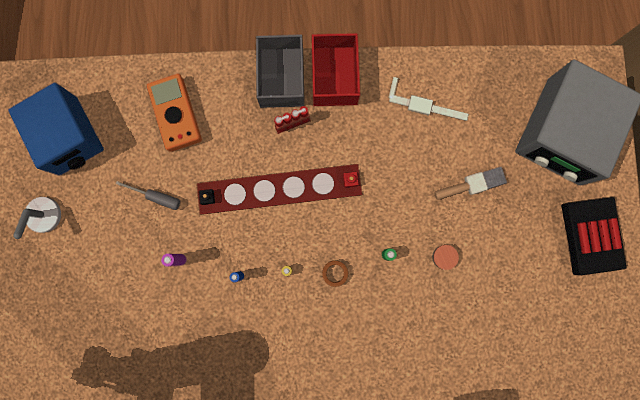

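View pics/side0.png

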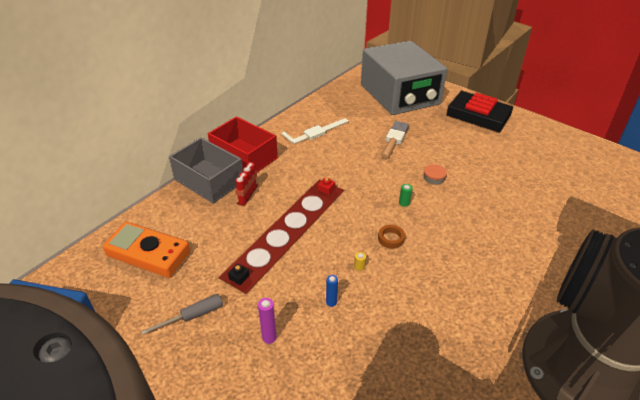

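View pics/wrist0.png

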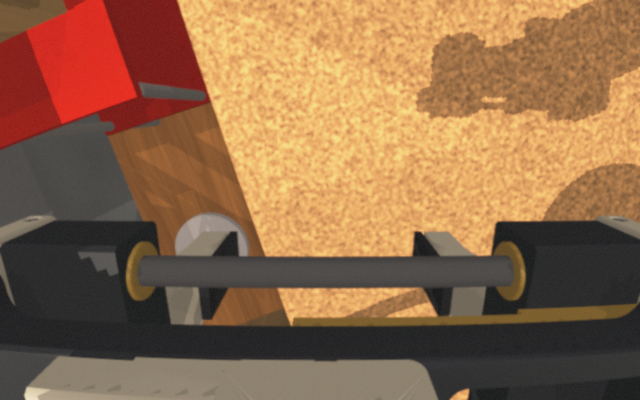

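The top view shows the strip from (197,200) to (362,175), with the black block at left (207,196) and the red at right (351,179). The discs are near (235,194), (264,190), (293,187) and (323,183). Cell tops: purple (168,260), blue (236,277), yellow (286,271), green (390,254). The pack is at about (292,119).

Run:
```python
import cv2
im=cv2.imread('pics/top0.png')
cv2.imwrite('pics/c1.png',cv2.resize(im[160:220,190:370],None,fx=4.4,fy=4.4,interpolation=cv2.INTER_CUBIC))
a=[cv2.resize(im[y-22:y+22,x-22:x+22],None,fx=8,fy=8,interpolation=cv2.INTER_CUBIC) for x,y in[(172,260),(238,277),(288,271),(392,254)]]
cv2.imwrite('pics/c2.png',cv2.resize(cv2.vconcat([cv2.hconcat(a[:2]),cv2.hconcat(a[2:])]),None,fx=.8,fy=.8))
```

```text
(no output)
```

View pics/c1.png

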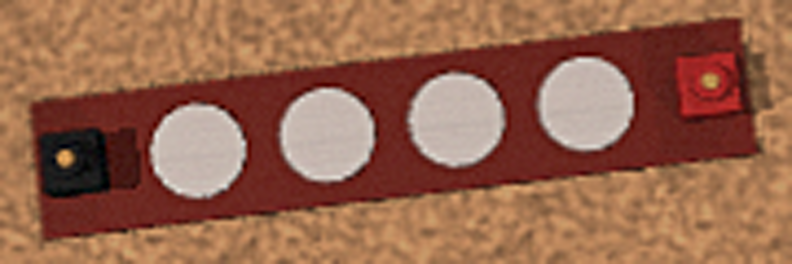

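View pics/c2.png

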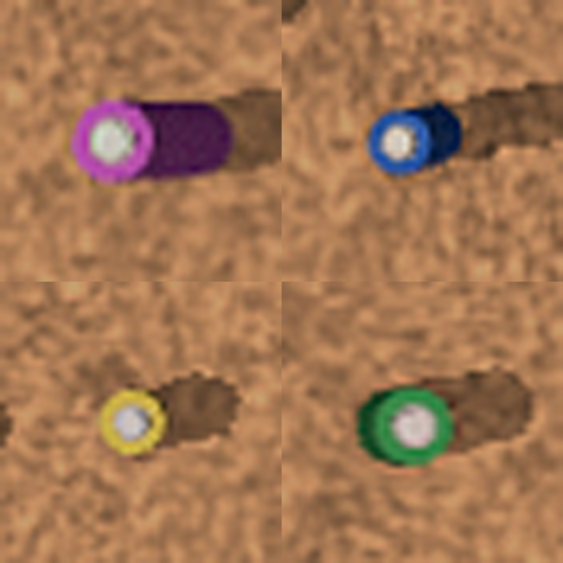

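```bash
cat >> h.py <<'E'
from scipy.spatial.transform import Rotation as R
def pt(m,u,v,z):
    d=R.from_euler('xyz',m['attitude']).as_matrix()@ray(m,u,v); e=np.array(m['eye'])
    return e+d*(z-e[2])/d[2]
E
python3 - <<'E'
from h import *
m=arm.camera_model('top')
c=lambda x,y,s,ox,oy:((x+.5)/s-.5+ox,(y+.5)/s-.5+oy)
D=[pt(m,*c(x,y,4.4,190,160),.007) for x,y in[(198,150.5),(327.5,134.5),(456.5,119),(585.5,103.5)]]
for d in D: print('disc',d.round(4),np.hypot(*d[:2]))
print(np.diff(D,axis=0),np.linalg.norm(np.diff(D,axis=0),axis=1))
for n,(x,y),(ox,oy),h in[('P',(114,141),(150,238),.098),('B',(399.5-281.6,142),(216,255),.068),('Y',(132,422-281.6),(266,249),.032),('G',(411.5-281.6,426-281.6),(370,232),.048)]:
    p=pt(m,*c(x,y,6.4,ox,oy),h);print(n,p.round(4),np.hypot(*p[:2]))
for x,y in [(65,157,),(710,80)]: print('post',pt(m,*c(x,y,4.4,190,160),.035))
s=arm.get_state()
T=R.from_euler('xyz',s['ee_rot']).as_matrix();print(T.round(3))
E
```

```text
disc [0.6141 0.1675 0.007 ] 0.6365169102846342
disc [0.6204 0.1027 0.007 ] 0.6288189680682367
disc [0.6264 0.0382 0.007 ] 0.6276065907300692
disc [ 0.6325 -0.0263  0.007 ] 0.6330770742630637
[[ 0.00629004 -0.06480717  0.        ]
 [ 0.00606085 -0.06447363  0.        ]
 [ 0.00608573 -0.06449579  0.        ]] [0.0651117  0.06475788 0.06478227]
P [0.4738 0.2885 0.098 ] 0.5547837406014131
B [0.436  0.1606 0.068 ] 0.4646191456425905
Y [0.4451 0.0562 0.032 ] 0.4485929456867954
G [ 0.4735 -0.1613  0.048 ] 0.5001946071770467
post [0.60899677 0.22790166 0.035     ]
post [ 0.63832184 -0.08667935  0.035     ]
[[-0.     0.962 -0.273]
 [-0.001 -0.273 -0.962]
 [-1.     0.     0.001]]
```

```bash
cat > go.py <<'E'
import sys
from h import *
# usage: go.py x y z [jaw angle deg]
x,y,z=map(float,sys.argv[1:4]); s=arm.get_state()
T=R.from_euler('xyz',s['ee_rot']).as_matrix()
d=T.T@(np.array([x,y,z])-s['eef_pos'])
a=np.degrees(np.arctan2(T[1,2],T[0,2])); g=float(sys.argv[4]) if len(sys.argv)>4 else -84.6
print('pos',s['eef_pos'].round(4),'jaw',a.round(2),'shift mm',(d*1000).round(1),'twist',round(-(g-a),1),'t',round(s['t'],2),'q',s['q'].round(2),'w',round(s['width'],4),'F',s['force'].round(1))
E
python3 go.py .4451 .0562 .13
python3 - <<'E'
from h import *
m=arm.camera_model('top')
print(pt(m,276,128,.0),pt(m,292,117,.066))
E
```

```text
pos [0.1844 0.649  0.2369] jaw -105.86 shift mm [107.5 412.8 498.8] twist -21.3 t 0.15 q [ 1.58  0.36  0.01 -0.   -1.22 -0.29] w 0.0878 F [-0.3  0.1 -0. ]
[0.76119895 0.074573   0.        ] [0.76643096 0.03545233 0.066     ]
```

Request:
{"fn": "jog_arm", "kwargs": {"motion": [{"dx": 0.03,"dy": 0.413,"dz": 0.499,"twist": -21.3},{"dx": 0.03,"dy": 0.413,"dz": 0.499,"twist": -21.3},{"dx": 0.03,"dy": 0.413,"dz": 0.499,"twist": -21.3},{"dx": 0.03,"dy": 0.413,"dz": 0.499,"twist": -21.3},{"dx": 0.03,"dy": 0.413,"dz": 0.499,"twist": -21.3},{"dx": 0.03,"dy": 0.413,"dz": 0.499,"twist": -21.3},{"dx": 0.03,"dy": 0.413,"dz": 0.499,"twist": -21.3},{"dx": 0.03,"dy": 0.413,"dz": 0.499,"twist": -21.3},{"dx": 0.03,"dy": 0.413,"dz": 0.499,"twist": -21.3},{"dx": 0.03,"dy": 0.413,"dz": 0.499,"twist": -21.3},{"dx": 0.03,"dy": 0.413,"dz": 0.499,"twist": -21.3},{"dx": 0.03,"dy": 0.413,"dz": 0.499,"twist": -21.3},{"dx": 0.03,"dy": 0.413,"dz": 0.499,"twist": -21.3},{"dx": 0.03,"dy": 0.413,"dz": 0.499,"twist": -21.3},{"dx": 0.03,"dy": 0.413,"dz": 0.499,"twist": -21.3},{"dx": 0.03,"dy": 0.413,"dz": 0.499,"twist": -21.3},{"dx": 0.107,"dy": 0.413,"dz": 0.499,"twist": -21.3},{"dx": 0.107,"dy": 0.413,"dz": 0.499,"twist": -21.3},{"dx": 0.107,"dy": 0.413,"dz": 0.499,"twist": -21.3},{"dx": 0.107,"dy": 0.413,"dz": 0.499,"twist": -21.3}], "gripper": 0.06, "newtons": 15}}

```text
t: 1.82
eef_pos: [0.4444, 0.0555, 0.1299]
ee_rot: [-1.035, 1.566, -2.51]
force: [0.3, 0.1, 1.0]
width: 0.0599
```

```bash
python3 go.py .4451 .0562 .016; python3 -c "
from h import *
save('wrist','w1.png')"
```

```text
pos [0.4444 0.0555 0.1299] jaw -84.57 shift mm [113.9   1.2  -0.9] twist 0.0 t 1.82 q [ 0.57  0.09 -0.62  0.   -0.87  1.1 ] w 0.0599 F [0.3 0.1 1. ]
```

View pics/w1.png

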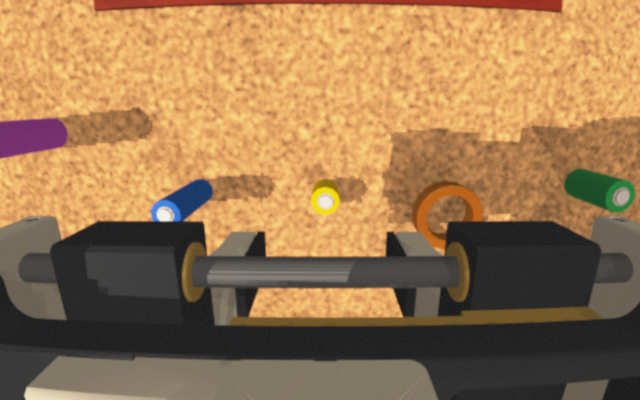

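The wrist view shows yellow centred between the fingers at (325,200). Both the ring and the blue cell are clear of them. I'll lower.

```bash
python3 -c "
from h import *
m=arm.camera_model('wrist')
for u,v,z in [(325.5,202,.034),(166,214,.07),(622,197,.05)]: print(pt(m,u,v,z))"
```

```text
[0.44579474 0.05580395 0.034     ]
[0.43748571 0.16102998 0.07      ]
[ 0.47490924 -0.16530425  0.05      ]
```

Request:
{"fn": "jog_arm", "kwargs": {"motion": [{"dx": 0.04,"dy": 0.001,"dz": -0.001},{"dx": 0.075,"dy": 0.001,"dz": -0.001},{"dx": 0.1,"dy": 0.001,"dz": -0.001},{"dx": 0.11,"dy": 0.001,"dz": -0.001},{"dx": 0.113,"dy": 0.001,"dz": -0.001},{"dx": 0.113,"dy": 0.001,"dz": -0.001}]}}

```text
invalid input
```

```bash
python3 go.py .4451 .0562 .016
```

```text
pos [0.4458 0.0565 0.1315] jaw -84.51 shift mm [ 1.155e+02 -7.000e-01  1.000e-01] twist 0.1 t 1.87 q [ 0.57  0.09 -0.62  0.   -0.87  1.1 ] w 0.0598 F [0.2 2.  0.7]
```

The wrist camera agrees with the top one to about 1 mm for yellow and blue, and 4 mm for green at the image edge. The rows probably need every key.

Request:
{"fn": "jog_arm", "kwargs": {"motion": [{"dx": 0.04,"dy": 0,"dz": 0,"twist": 0},{"dx": 0.075,"dy": 0,"dz": 0,"twist": 0},{"dx": 0.1,"dy": 0,"dz": 0,"twist": 0},{"dx": 0.11,"dy": 0,"dz": 0,"twist": 0},{"dx": 0.114,"dy": 0,"dz": 0,"twist": 0},{"dx": 0.114,"dy": 0,"dz": 0,"twist": 0}]}}

```text
t: 2.37
eef_pos: [0.4465, 0.0575, 0.0175]
ee_rot: [1.794, 1.569, 0.319]
force: [-0.8, -0.1, -0.9]
width: 0.06
```

```bash
python3 go.py .4451 .0562 .016
```

```text
pos [0.4465 0.0575 0.0175] jaw -84.48 shift mm [ 1.5 -1.6  1.1] twist 0.1 t 2.37 q [ 0.57  0.27 -0.74  0.   -0.55  1.1 ] w 0.06 F [-0.8 -0.1 -0.9]
```

Request:
{"fn": "jog_arm", "kwargs": {"motion": [{"dx": 0,"dy": 0,"dz": 0,"twist": 0},{"dx": 0,"dy": 0,"dz": 0,"twist": 0},{"dx": 0,"dy": 0,"dz": 0,"twist": 0},{"dx": 0,"dy": 0,"dz": 0,"twist": 0},{"dx": 0,"dy": 0,"dz": 0,"twist": 0},{"dx": 0,"dy": 0,"dz": 0,"twist": 0},{"dx": 0,"dy": 0,"dz": 0,"twist": 0},{"dx": 0,"dy": 0,"dz": 0,"twist": 0}], "gripper": 0.01, "newtons": 15}}

```text
t: 3.03
eef_pos: [0.4455, 0.0564, 0.0168]
ee_rot: [1.691, 1.571, 0.215]
force: [-0.9, -0.3, 5.3]
width: 0.0214
```

```bash
python3 go.py .6141 .1675 .1
```

```text
pos [0.4455 0.0564 0.0168] jaw -84.55 shift mm [-83.2 178.4 -94.6] twist 0.0 t 3.03 q [ 0.57  0.27 -0.74  0.   -0.55  1.1 ] w 0.0214 F [-0.9 -0.3  5.3]
```

Request:
{"fn": "jog_arm", "kwargs": {"motion": [{"dx": -0.03,"dy": 0,"dz": 0,"twist": 0},{"dx": -0.07,"dy": 0,"dz": 0,"twist": 0},{"dx": -0.083,"dy": 0.03,"dz": -0.015,"twist": 0},{"dx": -0.083,"dy": 0.06,"dz": -0.031,"twist": 0},{"dx": -0.083,"dy": 0.09,"dz": -0.047,"twist": 0},{"dx": -0.083,"dy": 0.12,"dz": -0.063,"twist": 0},{"dx": -0.083,"dy": 0.15,"dz": -0.079,"twist": 0},{"dx": -0.083,"dy": 0.168,"dz": -0.089,"twist": 0},{"dx": -0.083,"dy": 0.178,"dz": -0.095,"twist": 0},{"dx": -0.083,"dy": 0.178,"dz": -0.095,"twist": 0},{"dx": -0.083,"dy": 0.178,"dz": -0.095,"twist": 0}]}}

```text
t: 3.95
eef_pos: [0.6131, 0.1677, 0.0985]
ee_rot: [-1.236, 1.569, -2.712]
force: [-0.6, -0.5, -1.4]
width: 0.0216
```

```bash
python3 go.py .6141 .1675 .024;python3 -c "
from h import *
save('wrist','w2.png')"
```

```text
pos [0.6131 0.1677 0.0985] jaw -84.57 shift mm [74.5  1.1  0.3] twist 0.0 t 3.95 q [ 0.57  0.41 -0.25 -0.   -0.91  1.09] w 0.0216 F [-0.6 -0.5 -1.4]
```

View pics/w2.png

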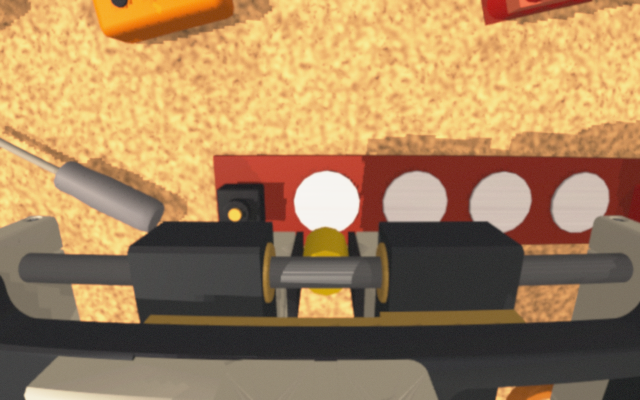

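```bash
python3 -c "
from h import *
m=arm.camera_model('wrist')
for u,v in [(326.5,202.5),(415.5,202),(500.5,202),(581,202)]: print(pt(m,u,v,.007))"
```

```text
[0.61381767 0.16611125 0.007     ]
[0.62034452 0.1004978  0.007     ]
[0.6263718  0.03576371 0.007     ]
[ 0.63243405 -0.02973969  0.007     ]
```

Request:
{"fn": "jog_arm", "kwargs": {"motion": [{"dx": 0.025,"dy": 0.001,"dz": 0,"twist": 0},{"dx": 0.05,"dy": 0.001,"dz": 0,"twist": 0},{"dx": 0.065,"dy": 0.001,"dz": 0,"twist": 0},{"dx": 0.069,"dy": 0.001,"dz": 0,"twist": 0},{"dx": 0.072,"dy": 0.001,"dz": 0,"twist": 0},{"dx": 0.073,"dy": 0.001,"dz": 0,"twist": 0},{"dx": 0.073,"dy": 0.001,"dz": 0,"twist": 0}]}}

```text
t: 4.58
eef_pos: [0.615, 0.1681, 0.0276]
ee_rot: [1.908, 1.569, 0.432]
force: [0.2, 0.1, -0.6]
width: 0.0217
```

```bash
python3 go.py .6141 .1675 .024
```

```text
pos [0.615  0.1681 0.0276] jaw -84.55 shift mm [ 3.6 -0.9  0.5] twist 0.0 t 4.58 q [ 0.57  0.49 -0.31  0.   -0.77  1.09] w 0.0217 F [ 0.2  0.1 -0.6]
```

Request:
{"fn": "jog_arm", "kwargs": {"motion": [{"dx": 0.001,"dy": 0,"dz": 0,"twist": 0},{"dx": 0.002,"dy": 0,"dz": 0,"twist": 0},{"dx": 0.0025,"dy": 0,"dz": 0,"twist": 0},{"dx": 0.0025,"dy": 0,"dz": 0,"twist": 0}]}}

```text
t: 4.92
eef_pos: [0.6147, 0.1681, 0.0244]
ee_rot: [2.099, 1.57, 0.623]
force: [-0.1, -1.0, -0.6]
width: 0.022
```

```bash
python3 go.py .6141 .1675 .024; python3 go.py .6141 .1675 .024
```

```text
pos [0.6147 0.1681 0.0244] jaw -84.56 shift mm [ 0.4 -0.6  0.5] twist 0.0 t 4.92 q [ 0.57  0.5  -0.31 -0.   -0.76  1.09] w 0.022 F [-0.1 -1.  -0.6]
pos [0.6147 0.1681 0.0244] jaw -84.56 shift mm [ 0.4 -0.6  0.5] twist 0.0 t 4.92 q [ 0.57  0.5  -0.31 -0.   -0.76  1.09] w 0.022 F [-0.1 -1.  -0.6]
```

Request:
{"fn": "jog_arm", "kwargs": {"motion": [{"dx": 0.0005,"dy": 0,"dz": 0,"twist": 0},{"dx": 0.001,"dy": 0,"dz": 0,"twist": 0},{"dx": 0.001,"dy": 0,"dz": 0,"twist": 0}]}}

```text
t: 5.17
eef_pos: [0.6147, 0.1681, 0.0238]
ee_rot: [1.527, 1.57, 0.051]
force: [-2.5, 0.2, 5.7]
width: 0.0214
```

Request:
{"fn": "jog_arm", "kwargs": {"motion": [{"dx": 0,"dy": 0,"dz": 0,"twist": 0},{"dx": 0,"dy": 0,"dz": 0,"twist": 0},{"dx": 0,"dy": 0,"dz": 0,"twist": 0},{"dx": 0,"dy": 0,"dz": 0,"twist": 0},{"dx": -0.01,"dy": 0,"dz": 0,"twist": 0},{"dx": -0.03,"dy": 0,"dz": 0,"twist": 0},{"dx": -0.06,"dy": 0,"dz": 0,"twist": 0},{"dx": -0.1,"dy": 0,"dz": 0,"twist": 0},{"dx": -0.12,"dy": 0,"dz": 0,"twist": 0},{"dx": -0.12,"dy": 0,"dz": 0,"twist": 0}], "gripper": 0.036}}

```text
t: 6.0
eef_pos: [0.6175, 0.1692, 0.15]
ee_rot: [1.881, 1.561, 0.406]
force: [-0.1, 0.6, -0.7]
width: 0.0359
```

```bash
python3 go.py .4735 -.162 .125;python3 -c "
from h import *
save('wrist','w3.png')"
```

```text
pos [0.6175 0.1692 0.15  ] jaw -84.5 shift mm [  22.4 -175.3  315.9] twist 0.1 t 6.0 q [ 0.57  0.36 -0.19  0.   -1.01  1.09] w 0.0359 F [-0.1  0.6 -0.7]
```

View pics/w3.png

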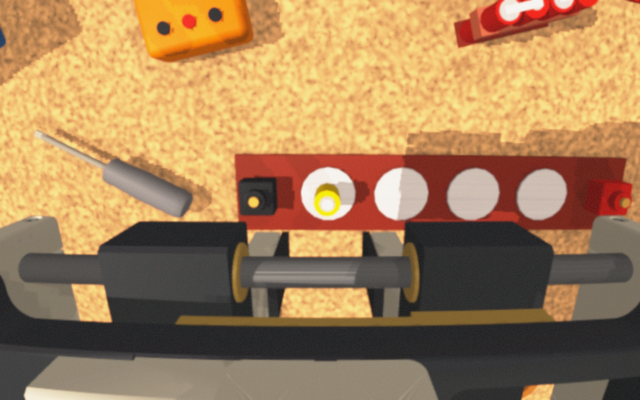

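Yellow stands on its disc at (327,200). Next is green.

Request:
{"fn": "jog_arm", "kwargs": {"motion": [{"dx": 0.022,"dy": -0.0175,"dz": 0.032,"twist": 0},{"dx": 0.022,"dy": -0.035,"dz": 0.064,"twist": 0},{"dx": 0.022,"dy": -0.052,"dz": 0.095,"twist": 0},{"dx": 0.022,"dy": -0.07,"dz": 0.127,"twist": 0},{"dx": 0.022,"dy": -0.088,"dz": 0.159,"twist": 0},{"dx": 0.022,"dy": -0.105,"dz": 0.191,"twist": 0},{"dx": 0.022,"dy": -0.122,"dz": 0.222,"twist": 0},{"dx": 0.022,"dy": -0.14,"dz": 0.254,"twist": 0},{"dx": 0.022,"dy": -0.158,"dz": 0.285,"twist": 0},{"dx": 0.022,"dy": -0.17,"dz": 0.305,"twist": 0},{"dx": 0.022,"dy": -0.175,"dz": 0.316,"twist": 0},{"dx": 0.022,"dy": -0.175,"dz": 0.316,"twist": 0},{"dx": 0.022,"dy": -0.175,"dz": 0.316,"twist": 0}], "gripper": 0.06}}

```text
t: 7.13
eef_pos: [0.4702, -0.1635, 0.1209]
ee_rot: [-1.793, 1.57, 3.012]
force: [0.5, -0.3, -0.6]
width: 0.0602
```

```bash
python3 go.py .474 -.1625 .028;python3 -c "
from h import *
save('wrist','w4.png')"
```

```text
pos [ 0.4702 -0.1635  0.1209] jaw -84.65 shift mm [92.9  3.9 -0.7] twist -0.0 t 7.13 q [ 0.06  0.18 -0.53 -0.   -0.86  1.6 ] w 0.0602 F [ 0.5 -0.3 -0.6]
```

View pics/w4.png

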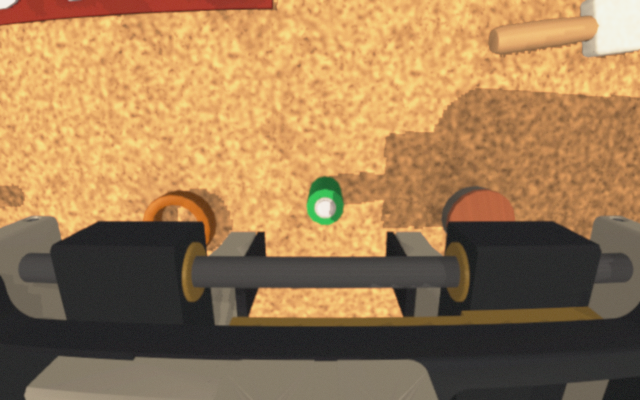

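Green is centred at (324,206), so I'll lower and close.

Request:
{"fn": "jog_arm", "kwargs": {"motion": [{"dx": 0.035,"dy": 0.002,"dz": 0,"twist": 0},{"dx": 0.065,"dy": 0.003,"dz": 0,"twist": 0},{"dx": 0.085,"dy": 0.003,"dz": 0,"twist": 0},{"dx": 0.09,"dy": 0.003,"dz": 0,"twist": 0},{"dx": 0.092,"dy": 0.003,"dz": 0,"twist": 0},{"dx": 0.092,"dy": 0.003,"dz": 0,"twist": 0}]}}

```text
t: 7.68
eef_pos: [0.474, -0.1623, 0.0293]
ee_rot: [-0.97, 1.57, -2.444]
force: [-0.0, -0.1, 0.8]
width: 0.0602
```

Request:
{"fn": "jog_arm", "kwargs": {"motion": [{"dx": 0,"dy": 0,"dz": 0,"twist": 0},{"dx": 0,"dy": 0,"dz": 0,"twist": 0},{"dx": 0,"dy": 0,"dz": 0,"twist": 0},{"dx": 0,"dy": 0,"dz": 0,"twist": 0},{"dx": 0,"dy": 0,"dz": 0,"twist": 0},{"dx": 0,"dy": 0,"dz": 0,"twist": 0},{"dx": 0,"dy": 0,"dz": 0,"twist": 0},{"dx": 0,"dy": 0,"dz": 0,"twist": 0}], "gripper": 0.015, "newtons": 18}}

```text
t: 8.35
eef_pos: [0.4735, -0.163, 0.0294]
ee_rot: [1.278, 1.57, -0.198]
force: [-1.4, 0.7, 5.4]
width: 0.0254
```

```bash
python3 go.py .6204 .102 .12
```

```text
pos [ 0.4735 -0.163   0.0294] jaw -84.55 shift mm [ -90.5  171.4 -249.8] twist 0.0 t 8.35 q [ 0.06  0.32 -0.62  0.   -0.63  1.6 ] w 0.0254 F [-1.4  0.7  5.4]
```

Request:
{"fn": "jog_arm", "kwargs": {"motion": [{"dx": -0.035,"dy": 0,"dz": 0,"twist": 0},{"dx": -0.07,"dy": 0,"dz": 0,"twist": 0},{"dx": -0.09,"dy": 0.017,"dz": -0.025,"twist": 0},{"dx": -0.09,"dy": 0.034,"dz": -0.05,"twist": 0},{"dx": -0.09,"dy": 0.055,"dz": -0.08,"twist": 0},{"dx": -0.09,"dy": 0.075,"dz": -0.11,"twist": 0},{"dx": -0.09,"dy": 0.096,"dz": -0.14,"twist": 0},{"dx": -0.09,"dy": 0.117,"dz": -0.17,"twist": 0},{"dx": -0.09,"dy": 0.137,"dz": -0.2,"twist": 0},{"dx": -0.09,"dy": 0.158,"dz": -0.23,"twist": 0},{"dx": -0.09,"dy": 0.168,"dz": -0.245,"twist": 0},{"dx": -0.09,"dy": 0.171,"dz": -0.25,"twist": 0},{"dx": -0.09,"dy": 0.171,"dz": -0.25,"twist": 0},{"dx": -0.09,"dy": 0.171,"dz": -0.25,"twist": 0}]}}

```text
t: 9.52
eef_pos: [0.619, 0.1016, 0.1184]
ee_rot: [-1.329, 1.569, -2.805]
force: [0.3, -0.3, -0.2]
width: 0.0259
```

```bash
python3 go.py .6204 .102 .0364;python3 -c "
from h import *
save('wrist','w5.png')"
```

```text
pos [0.619  0.1016 0.1184] jaw -84.56 shift mm [82.   1.5 -0.3] twist 0.0 t 9.52 q [ 0.47  0.38 -0.25 -0.   -0.94  1.19] w 0.0259 F [ 0.3 -0.3 -0.2]
```

View pics/w5.png

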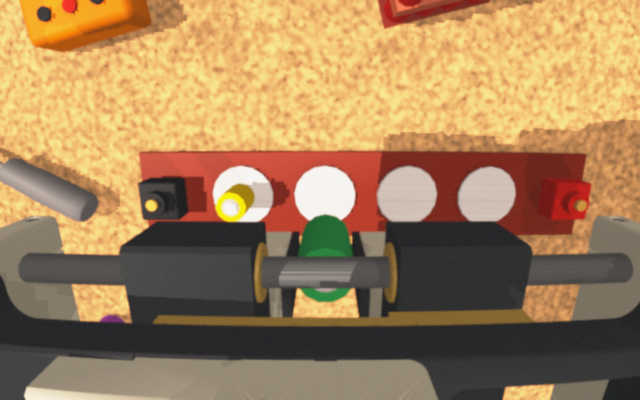

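Request:
{"fn": "jog_arm", "kwargs": {"motion": [{"dx": 0.03,"dy": 0.001,"dz": 0,"twist": 0},{"dx": 0.055,"dy": 0.001,"dz": 0,"twist": 0},{"dx": 0.07,"dy": 0.001,"dz": 0,"twist": 0},{"dx": 0.076,"dy": 0.001,"dz": 0,"twist": 0},{"dx": 0.079,"dy": 0.001,"dz": 0,"twist": 0},{"dx": 0.08,"dy": 0.001,"dz": 0,"twist": 0},{"dx": 0.08,"dy": 0.001,"dz": 0,"twist": 0}]}}

```text
t: 10.15
eef_pos: [0.6214, 0.102, 0.0401]
ee_rot: [1.788, 1.569, 0.312]
force: [0.2, 0.3, -1.2]
width: 0.0257
```

Request:
{"fn": "jog_arm", "kwargs": {"motion": [{"dx": 0.001,"dy": 0,"dz": 0,"twist": 0},{"dx": 0.0015,"dy": 0,"dz": 0,"twist": 0},{"dx": 0.0015,"dy": 0,"dz": 0,"twist": 0}]}}

```text
t: 10.4
eef_pos: [0.6211, 0.1024, 0.0382]
ee_rot: [1.955, 1.57, 0.479]
force: [0.5, 0.2, -1.4]
width: 0.0253
```

Request:
{"fn": "jog_arm", "kwargs": {"motion": [{"dx": 0.001,"dy": 0,"dz": 0,"twist": 0},{"dx": 0.0015,"dy": 0,"dz": 0,"twist": 0},{"dx": 0.002,"dy": 0,"dz": 0,"twist": 0},{"dx": 0.002,"dy": 0,"dz": 0,"twist": 0}]}}

```text
t: 10.73
eef_pos: [0.6211, 0.1024, 0.0365]
ee_rot: [1.586, 1.57, 0.11]
force: [-1.4, -0.8, 6.0]
width: 0.0253
```

Contact at the expected height. Releasing.

Request:
{"fn": "jog_arm", "kwargs": {"motion": [{"dx": 0,"dy": 0,"dz": 0,"twist": 0},{"dx": 0,"dy": 0,"dz": 0,"twist": 0},{"dx": 0,"dy": 0,"dz": 0,"twist": 0},{"dx": 0,"dy": 0,"dz": 0,"twist": 0},{"dx": -0.01,"dy": 0,"dz": 0,"twist": 0},{"dx": -0.03,"dy": 0,"dz": 0,"twist": 0},{"dx": -0.06,"dy": 0,"dz": 0,"twist": 0},{"dx": -0.1,"dy": 0,"dz": 0,"twist": 0},{"dx": -0.13,"dy": 0,"dz": 0,"twist": 0},{"dx": -0.13,"dy": 0,"dz": 0,"twist": 0}], "gripper": 0.04}}

```text
t: 11.57
eef_pos: [0.6245, 0.1032, 0.174]
ee_rot: [1.751, 1.559, 0.276]
force: [1.6, 0.9, 1.2]
width: 0.0403
```

```bash
python3 go.py .4365 .1607 .145;python3 -c "
from h import *
save('wrist','w6.png')"
```

```text
pos [0.6245 0.1032 0.174 ] jaw -84.49 shift mm [  27.1 -181.9  -75.2] twist 0.1 t 11.57 q [ 0.47  0.33 -0.18  0.   -1.05  1.19] w 0.0403 F [1.6 0.9 1.2]
```

View pics/w6.png

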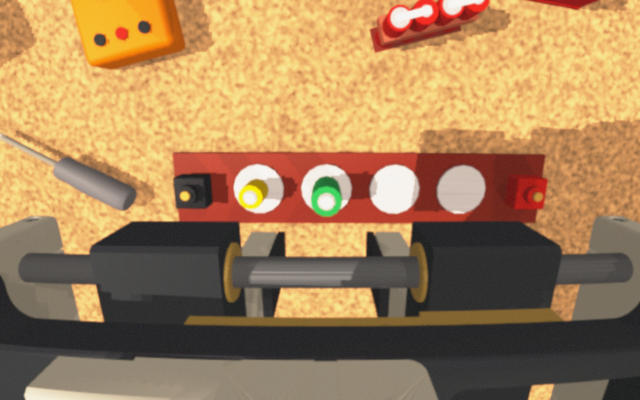

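Green stands at (326,197). Next is blue.

Request:
{"fn": "jog_arm", "kwargs": {"motion": [{"dx": 0.02,"dy": -0.032,"dz": -0.013,"twist": 0},{"dx": 0.027,"dy": -0.066,"dz": -0.027,"twist": 0},{"dx": 0.027,"dy": -0.1,"dz": -0.041,"twist": 0},{"dx": 0.027,"dy": -0.135,"dz": -0.056,"twist": 0},{"dx": 0.027,"dy": -0.165,"dz": -0.068,"twist": 0},{"dx": 0.027,"dy": -0.178,"dz": -0.074,"twist": 0},{"dx": 0.027,"dy": -0.182,"dz": -0.075,"twist": 0},{"dx": 0.027,"dy": -0.182,"dz": -0.075,"twist": 0},{"dx": 0.027,"dy": -0.182,"dz": -0.075,"twist": 0}], "gripper": 0.06}}

```text
t: 12.37
eef_pos: [0.433, 0.1598, 0.1388]
ee_rot: [1.804, 1.57, 0.329]
force: [0.5, 0.4, -0.2]
width: 0.0603
```

```bash
python3 go.py .4368 .1607 .045;python3 -c "
from h import *
save('wrist','w7.png')"
```

```text
pos [0.433  0.1598 0.1388] jaw -84.52 shift mm [93.8  3.8 -0.5] twist 0.1 t 12.37 q [ 0.78  0.1  -0.58  0.   -0.89  0.88] w 0.0603 F [ 0.5  0.4 -0.2]
```

View pics/w7.png

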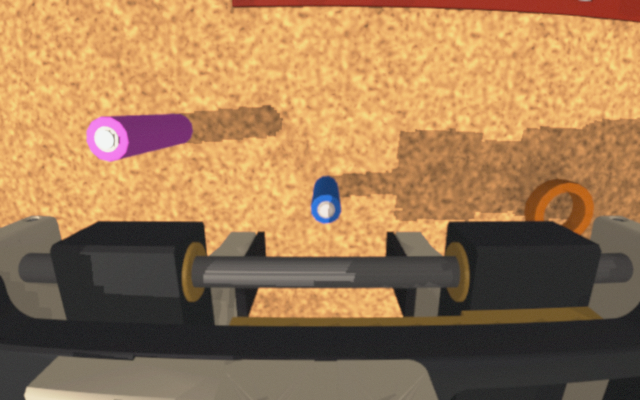

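Request:
{"fn": "jog_arm", "kwargs": {"motion": [{"dx": 0.035,"dy": 0.002,"dz": 0,"twist": 0},{"dx": 0.065,"dy": 0.003,"dz": 0,"twist": 0},{"dx": 0.085,"dy": 0.003,"dz": 0,"twist": 0},{"dx": 0.091,"dy": 0.003,"dz": 0,"twist": 0},{"dx": 0.093,"dy": 0.003,"dz": 0,"twist": 0},{"dx": 0.093,"dy": 0.003,"dz": 0,"twist": 0}]}}

```text
t: 12.92
eef_pos: [0.4362, 0.1598, 0.0455]
ee_rot: [-0.614, 1.57, -2.09]
force: [0.5, 0.6, 0.8]
width: 0.0603
```

Request:
{"fn": "jog_arm", "kwargs": {"motion": [{"dx": 0,"dy": 0,"dz": 0,"twist": 0},{"dx": 0,"dy": 0,"dz": 0,"twist": 0},{"dx": 0,"dy": 0,"dz": 0,"twist": 0},{"dx": 0,"dy": 0,"dz": 0,"twist": 0},{"dx": 0,"dy": 0,"dz": 0,"twist": 0},{"dx": 0,"dy": 0,"dz": 0,"twist": 0},{"dx": 0,"dy": 0,"dz": 0,"twist": 0},{"dx": 0,"dy": 0,"dz": 0,"twist": 0}], "gripper": 0.01, "newtons": 18}}

```text
t: 13.58
eef_pos: [0.4356, 0.16, 0.0458]
ee_rot: [2.034, 1.57, 0.558]
force: [-0.6, -0.3, 3.5]
width: 0.0205
```

```bash
python3 go.py .6264 .0375 .155
```

```text
pos [0.4356 0.16   0.0458] jaw -84.55 shift mm [-109.2  178.3  140.1] twist 0.1 t 13.58 q [ 0.78  0.24 -0.68  0.   -0.65  0.89] w 0.0205 F [-0.6 -0.3  3.5]
```

Request:
{"fn": "jog_arm", "kwargs": {"motion": [{"dx": -0.035,"dy": 0,"dz": 0,"twist": 0},{"dx": -0.07,"dy": 0,"dz": 0,"twist": 0},{"dx": -0.1,"dy": 0.015,"dz": 0.012,"twist": 0},{"dx": -0.109,"dy": 0.04,"dz": 0.031,"twist": 0},{"dx": -0.109,"dy": 0.067,"dz": 0.053,"twist": 0},{"dx": -0.109,"dy": 0.095,"dz": 0.075,"twist": 0},{"dx": -0.109,"dy": 0.123,"dz": 0.097,"twist": 0},{"dx": -0.109,"dy": 0.15,"dz": 0.118,"twist": 0},{"dx": -0.109,"dy": 0.17,"dz": 0.134,"twist": 0},{"dx": -0.109,"dy": 0.178,"dz": 0.14,"twist": 0},{"dx": -0.109,"dy": 0.178,"dz": 0.14,"twist": 0},{"dx": -0.109,"dy": 0.178,"dz": 0.14,"twist": 0}]}}

```text
t: 14.58
eef_pos: [0.6254, 0.0371, 0.1537]
ee_rot: [-1.526, 1.569, -3.003]
force: [-0.1, 0.1, -1.1]
width: 0.0206
```

```bash
python3 go.py .6264 .0375 .0528;python3 -c "
from h import *
save('wrist','w8.png')"
```

```text
pos [0.6254 0.0371 0.1537] jaw -84.63 shift mm [100.9   1.2  -0.3] twist -0.0 t 14.58 q [ 0.37  0.34 -0.21 -0.   -1.02  1.29] w 0.0206 F [-0.1  0.1 -1.1]
```

View pics/w8.png

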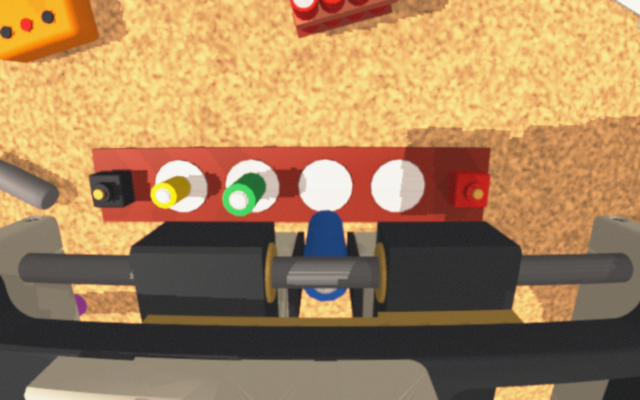

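Blue is lined up with its disc, which is at (326,186).

Request:
{"fn": "jog_arm", "kwargs": {"motion": [{"dx": 0.03,"dy": 0.001,"dz": 0,"twist": 0},{"dx": 0.06,"dy": 0.001,"dz": 0,"twist": 0},{"dx": 0.083,"dy": 0.001,"dz": 0,"twist": 0},{"dx": 0.094,"dy": 0.001,"dz": 0,"twist": 0},{"dx": 0.098,"dy": 0.001,"dz": 0,"twist": 0},{"dx": 0.1,"dy": 0.001,"dz": 0,"twist": 0},{"dx": 0.1,"dy": 0.001,"dz": 0,"twist": 0}]}}

```text
t: 15.22
eef_pos: [0.6275, 0.0381, 0.0556]
ee_rot: [1.651, 1.569, 0.176]
force: [0.2, 0.3, -0.1]
width: 0.0205
```

Request:
{"fn": "jog_arm", "kwargs": {"motion": [{"dx": 0.001,"dy": 0,"dz": 0,"twist": 0},{"dx": 0.002,"dy": 0,"dz": 0,"twist": 0},{"dx": 0.002,"dy": 0,"dz": 0,"twist": 0}]}}

```text
t: 15.47
eef_pos: [0.6274, 0.0377, 0.0535]
ee_rot: [1.816, 1.569, 0.34]
force: [-0.2, -0.4, -1.3]
width: 0.0204
```

Request:
{"fn": "jog_arm", "kwargs": {"motion": [{"dx": 0.001,"dy": 0,"dz": 0,"twist": 0},{"dx": 0.0015,"dy": 0,"dz": 0,"twist": 0},{"dx": 0.0015,"dy": 0,"dz": 0,"twist": 0}]}}

```text
t: 15.72
eef_pos: [0.6277, 0.0376, 0.0528]
ee_rot: [1.573, 1.569, 0.098]
force: [-2.8, 1.0, 8.4]
width: 0.0204
```

Contact again. Release.

Request:
{"fn": "jog_arm", "kwargs": {"motion": [{"dx": 0,"dy": 0,"dz": 0,"twist": 0},{"dx": 0,"dy": 0,"dz": 0,"twist": 0},{"dx": 0,"dy": 0,"dz": 0,"twist": 0},{"dx": 0,"dy": 0,"dz": 0,"twist": 0},{"dx": -0.01,"dy": 0,"dz": 0,"twist": 0},{"dx": -0.03,"dy": 0,"dz": 0,"twist": 0},{"dx": -0.06,"dy": 0,"dz": 0,"twist": 0},{"dx": -0.1,"dy": 0,"dz": 0,"twist": 0},{"dx": -0.13,"dy": 0,"dz": 0,"twist": 0},{"dx": -0.13,"dy": 0,"dz": 0,"twist": 0}], "gripper": 0.036}}

```text
t: 16.55
eef_pos: [0.6307, 0.038, 0.1895]
ee_rot: [1.639, 1.559, 0.164]
force: [1.0, 0.1, 0.6]
width: 0.0359
```

```bash
python3 go.py .474 .2885 .175;python3 -c "
from h import *
save('wrist','w9.png')"
```

```text
pos [0.6307 0.038  0.1895] jaw -84.49 shift mm [  13.2 -132.1 -264.4] twist 0.1 t 16.55 q [ 0.37  0.32 -0.17  0.   -1.08  1.3 ] w 0.0359 F [1.  0.1 0.6]
```

View pics/w9.png

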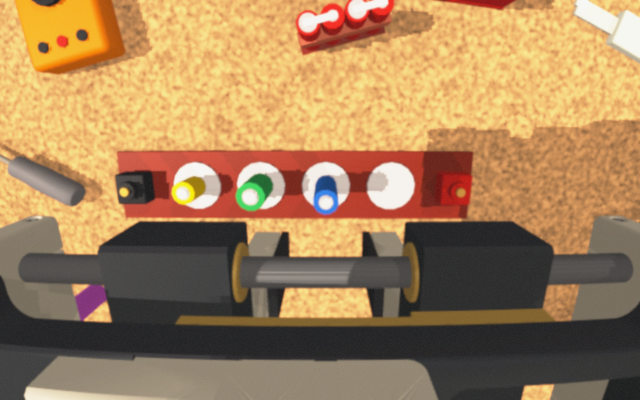

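Blue stands at (326,196). Next is purple.

Request:
{"fn": "jog_arm", "kwargs": {"motion": [{"dx": 0,"dy": -0.016,"dz": -0.031,"twist": 0},{"dx": 0,"dy": -0.032,"dz": -0.063,"twist": 0},{"dx": 0,"dy": -0.048,"dz": -0.095,"twist": 0},{"dx": 0,"dy": -0.064,"dz": -0.127,"twist": 0},{"dx": 0,"dy": -0.08,"dz": -0.159,"twist": 0},{"dx": 0,"dy": -0.096,"dz": -0.191,"twist": 0},{"dx": 0,"dy": -0.112,"dz": -0.223,"twist": 0},{"dx": 0.005,"dy": -0.125,"dz": -0.25,"twist": 0},{"dx": 0.01,"dy": -0.132,"dz": -0.262,"twist": 0},{"dx": 0.013,"dy": -0.132,"dz": -0.264,"twist": 0},{"dx": 0.013,"dy": -0.132,"dz": -0.264,"twist": 0},{"dx": 0.013,"dy": -0.132,"dz": -0.264,"twist": 0}], "gripper": 0.06}}

```text
t: 17.6
eef_pos: [0.4705, 0.2874, 0.1678]
ee_rot: [-0.724, 1.57, -2.2]
force: [0.0, -0.3, 0.8]
width: 0.0603
```

```bash
python3 go.py .474 .2885 .068;python3 -c "
from h import *
save('wrist','w10.png')"
```

```text
pos [0.4705 0.2874 0.1678] jaw -84.55 shift mm [99.8  3.6 -0.9] twist 0.1 t 17.6 q [ 0.9   0.21 -0.36  0.   -1.    0.76] w 0.0603 F [ 0.  -0.3  0.8]
```

View pics/w10.png

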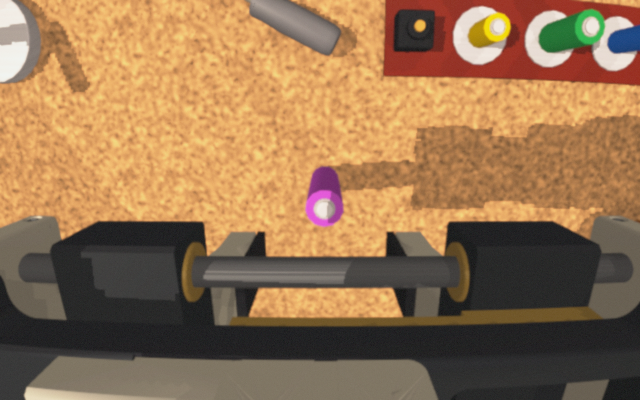

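Purple is centred at (324,205). Lower and grip.

Request:
{"fn": "jog_arm", "kwargs": {"motion": [{"dx": 0.035,"dy": 0.002,"dz": 0,"twist": 0},{"dx": 0.065,"dy": 0.003,"dz": 0,"twist": 0},{"dx": 0.087,"dy": 0.003,"dz": 0,"twist": 0},{"dx": 0.096,"dy": 0.003,"dz": 0,"twist": 0},{"dx": 0.099,"dy": 0.003,"dz": 0,"twist": 0},{"dx": 0.099,"dy": 0.003,"dz": 0,"twist": 0}]}}

```text
t: 18.15
eef_pos: [0.4741, 0.2876, 0.0691]
ee_rot: [-0.391, 1.57, -1.868]
force: [-0.1, 0.4, 1.2]
width: 0.0599
```

Request:
{"fn": "jog_arm", "kwargs": {"motion": [{"dx": 0,"dy": 0,"dz": 0,"twist": 0},{"dx": 0,"dy": 0,"dz": 0,"twist": 0},{"dx": 0,"dy": 0,"dz": 0,"twist": 0},{"dx": 0,"dy": 0,"dz": 0,"twist": 0},{"dx": 0,"dy": 0,"dz": 0,"twist": 0},{"dx": 0,"dy": 0,"dz": 0,"twist": 0},{"dx": 0,"dy": 0,"dz": 0,"twist": 0},{"dx": 0,"dy": 0,"dz": 0,"twist": 0}], "gripper": 0.015, "newtons": 22}}

```text
t: 18.82
eef_pos: [0.4737, 0.2884, 0.0695]
ee_rot: [2.165, 1.57, 0.69]
force: [-1.5, -1.0, 4.3]
width: 0.0256
```

```bash
python3 go.py .6325 -.0275 .21
```

```text
pos [0.4737 0.2884 0.0695] jaw -84.55 shift mm [-140.6  128.1  329.5] twist 0.1 t 18.82 q [ 0.9   0.33 -0.46  0.   -0.77  0.77] w 0.0256 F [-1.5 -1.   4.3]
```

Request:
{"fn": "jog_arm", "kwargs": {"motion": [{"dx": -0.03,"dy": 0,"dz": 0,"twist": 0},{"dx": -0.065,"dy": 0,"dz": 0,"twist": 0},{"dx": -0.1,"dy": 0,"dz": 0,"twist": 0},{"dx": -0.13,"dy": 0.005,"dz": 0.012,"twist": 0},{"dx": -0.14,"dy": 0.014,"dz": 0.035,"twist": 0},{"dx": -0.14,"dy": 0.026,"dz": 0.065,"twist": 0},{"dx": -0.14,"dy": 0.038,"dz": 0.097,"twist": 0},{"dx": -0.14,"dy": 0.051,"dz": 0.13,"twist": 0},{"dx": -0.14,"dy": 0.064,"dz": 0.163,"twist": 0},{"dx": -0.14,"dy": 0.077,"dz": 0.196,"twist": 0},{"dx": -0.14,"dy": 0.09,"dz": 0.229,"twist": 0},{"dx": -0.14,"dy": 0.102,"dz": 0.262,"twist": 0},{"dx": -0.14,"dy": 0.113,"dz": 0.292,"twist": 0},{"dx": -0.14,"dy": 0.122,"dz": 0.313,"twist": 0},{"dx": -0.14,"dy": 0.127,"dz": 0.325,"twist": 0},{"dx": -0.14,"dy": 0.128,"dz": 0.33,"twist": 0},{"dx": -0.14,"dy": 0.128,"dz": 0.33,"twist": 0},{"dx": -0.14,"dy": 0.128,"dz": 0.33,"twist": 0}]}}

```text
t: 20.32
eef_pos: [0.6318, -0.0278, 0.2087]
ee_rot: [-1.889, 1.57, 2.918]
force: [-0.5, -0.0, -1.3]
width: 0.0258
```

```bash
python3 go.py .6325 -.0275 .0765;python3 -c "
from h import *
save('wrist','w11.png')"
```

```text
pos [ 0.6318 -0.0278  0.2087] jaw -84.57 shift mm [132.2   0.8  -0.2] twist 0.0 t 20.32 q [ 0.26  0.31 -0.13 -0.   -1.13  1.4 ] w 0.0258 F [-0.5 -0.  -1.3]
```

View pics/w11.png

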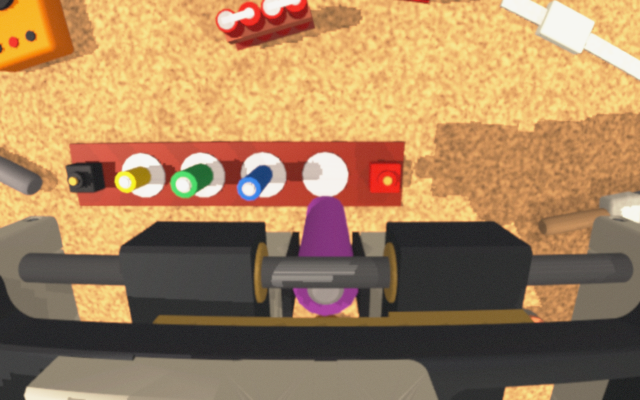

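Purple is aligned with its disc, which is at (326,175).

Request:
{"fn": "jog_arm", "kwargs": {"motion": [{"dx": 0.03,"dy": 0,"dz": 0,"twist": 0},{"dx": 0.06,"dy": 0,"dz": 0,"twist": 0},{"dx": 0.09,"dy": 0,"dz": 0,"twist": 0},{"dx": 0.115,"dy": 0,"dz": 0,"twist": 0},{"dx": 0.126,"dy": 0,"dz": 0,"twist": 0},{"dx": 0.13,"dy": 0,"dz": 0,"twist": 0},{"dx": 0.131,"dy": 0,"dz": 0,"twist": 0},{"dx": 0.131,"dy": 0,"dz": 0,"twist": 0}]}}

```text
t: 21.03
eef_pos: [0.6332, -0.0277, 0.0794]
ee_rot: [1.527, 1.569, 0.052]
force: [-0.2, -0.5, -1.1]
width: 0.0258
```

Request:
{"fn": "jog_arm", "kwargs": {"motion": [{"dx": 0.001,"dy": 0,"dz": 0,"twist": 0},{"dx": 0.002,"dy": 0,"dz": 0,"twist": 0},{"dx": 0.002,"dy": 0,"dz": 0,"twist": 0}]}}

```text
t: 21.28
eef_pos: [0.6327, -0.0282, 0.077]
ee_rot: [1.72, 1.569, 0.244]
force: [-0.2, 0.8, -1.3]
width: 0.0257
```

Request:
{"fn": "jog_arm", "kwargs": {"motion": [{"dx": 0.001,"dy": 0,"dz": 0,"twist": 0},{"dx": 0.0015,"dy": 0,"dz": 0,"twist": 0},{"dx": 0.0015,"dy": 0,"dz": 0,"twist": 0}]}}

```text
t: 21.53
eef_pos: [0.633, -0.0282, 0.0765]
ee_rot: [1.475, 1.569, 0.0]
force: [-2.7, 0.6, 9.4]
width: 0.0254
```

Request:
{"fn": "jog_arm", "kwargs": {"motion": [{"dx": 0,"dy": 0,"dz": 0,"twist": 0},{"dx": 0,"dy": 0,"dz": 0,"twist": 0},{"dx": 0,"dy": 0,"dz": 0,"twist": 0},{"dx": 0,"dy": 0,"dz": 0,"twist": 0},{"dx": -0.01,"dy": 0,"dz": 0,"twist": 0},{"dx": -0.03,"dy": 0,"dz": 0,"twist": 0},{"dx": -0.06,"dy": 0,"dz": 0,"twist": 0},{"dx": -0.1,"dy": 0,"dz": 0,"twist": 0},{"dx": -0.13,"dy": 0,"dz": 0,"twist": 0},{"dx": -0.14,"dy": -0.01,"dz": 0.03,"twist": 0},{"dx": -0.14,"dy": -0.03,"dz": 0.06,"twist": 0},{"dx": -0.14,"dy": -0.05,"dz": 0.09,"twist": 0},{"dx": -0.14,"dy": -0.07,"dz": 0.12,"twist": 0},{"dx": -0.14,"dy": -0.09,"dz": 0.15,"twist": 0},{"dx": -0.14,"dy": -0.11,"dz": 0.18,"twist": 0},{"dx": -0.14,"dy": -0.13,"dz": 0.21,"twist": 0},{"dx": -0.14,"dy": -0.14,"dz": 0.24,"twist": 0},{"dx": -0.14,"dy": -0.14,"dz": 0.26,"twist": 0},{"dx": -0.14,"dy": -0.14,"dz": 0.26,"twist": 0},{"dx": -0.14,"dy": -0.14,"dz": 0.26,"twist": 0}], "gripper": 0.042}}

```text
t: 23.2
eef_pos: [0.5171, -0.3015, 0.215]
ee_rot: [0.933, 1.571, -0.545]
force: [0.0, 0.5, -0.2]
width: 0.0422
```

```bash
python3 -c "
from h import *
print(arm.get_state()['eef_pos'],arm.get_state()['t'])
t=save('top','t2.png')
s=save('side','s2.png')
a=cv2.resize(t[100:220,190:370],None,fx=4.4,fy=4.4,interpolation=cv2.INTER_CUBIC)
cv2.imwrite('pics/c3.png',a[:,:,::-1])
cv2.imwrite('pics/c4.png',cv2.resize(s[130:300,200:370],None,fx=3.5,fy=3.5,interpolation=cv2.INTER_CUBIC)[:,:,::-1])"
```

```text
[ 0.51714759 -0.30151762  0.21496374] 23.2
```

View pics/c3.png

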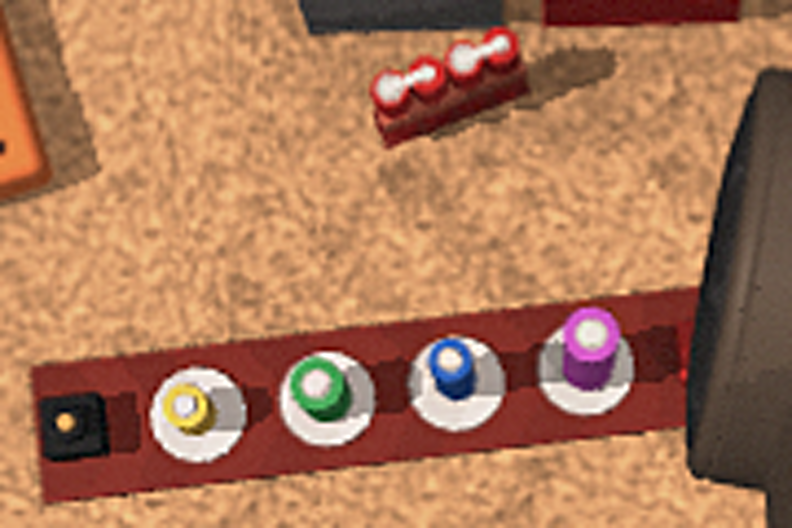

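View pics/c4.png

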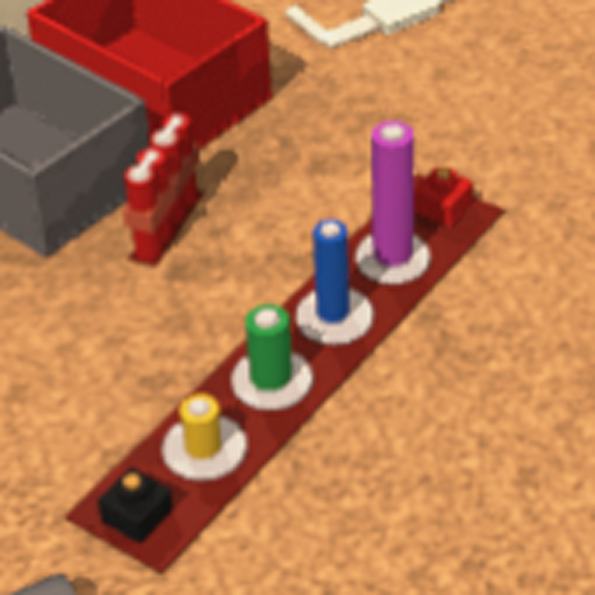

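Top crop: all four cells stand on their discs, with tops at yellow (188,405), green (320,384), blue (452,362) and purple (591,334). The side crop agrees, and the pack is still standing. I'll compute the offsets from the top positions before handing in.

Run:
```python
from h import *
m=arm.camera_model('top')
c=lambda x,y:((x+.5)/4.4-.5+190,(y+.5)/4.4-.5+100)
D=[(.6141,.1675),(.6204,.1027),(.6264,.0382),(.6325,-.0263)]
for n,p,h,d in zip('YGBP',[(189.5,409),(320,385),(452,362.5),(591.5,335)],[.039,.055,.075,.105],D):
    q=pt(m,*c(*p),h)[:2]; print(n,((q-d)*1000).round(1),'mm')
print(arm.get_state()['force'].round(1)); arm.job_done()
```

```text
Y [-1.4 -1.1] mm
G [-0.  -1.5] mm
B [ 0.1 -1. ] mm
P [ 0.3 -1.4] mm
[-0.   0.5 -0.3]
the job is handed in; nothing more can be done
```

All four cells now stand button up on the discs, running purple, blue, green, yellow from the red block to the black one. I placed them shortest first so the gripper's body never had to pass a taller neighbour.

- **Centring:** the last top-camera check put every cell within about 2 mm of its disc's centre (the limit is 12 mm).
- **Standing:** the top and side pictures show all four upright and released. The arm was clear and reading almost no force when I handed in, at about 23 s.
- **Pack:** it is still standing in the pictures. I never went near it, but I did not measure its position again.
- **Disagreements:** the wrist camera placed some discs, and the green cell before I picked it up, 2–4 mm away in y from where the top camera did. Those points were off-centre in the wrist picture, and the gap is well inside the limit.
- **Refused move:** one jog call was rejected as invalid input because its rows had no twist value. The arm did not move, and I resent it complete.

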